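# Get the squeegee from behind the bottle and mug

### The arm

A 6-joint arm with a two-finger parallel gripper is mounted at the origin on the work surface. World frame = base frame: x ahead of the robot, y to its left, z up, the work surface at z = 0. Lengths are in m, angles in rad, forces in N, time in s.
With the tool pointing down it reaches from about 0.375 to 0.925 m from the base axis. Payload 5.7 kg.
Tool frame: the origin (TCP) lies midway between the tips of the shut fingers; the grasp point (between the pads) lies 19 mm behind it (tcp_to_grasp is the distance from the TCP to the grasp point, in m); z points along the fingers, y is the line along which they close (so a half turn about z gives the same grasp; the last joint's range is limited). The gripper opens to 88 mm and grips with 3 to 60 N. Pads are 20 mm wide; open, the fingers measure 115 mm over their backs; the gripper's body (75 mm by 178 mm) begins 61 mm behind the grasp point.
Start: joints at [-1.363, 0.359, 1.51, -0, 1.272, -0.115], TCP at [0.19, -0.569, 0.223] pointing down, gripper open.
Joint ranges: [-2.97, 2.97], [-1.01, 2.36], [0.21, 2.38], [-0.96, 4.11], [0.2, 2.71], [-2.98, 2.98]. Speed limits (rad/s): [2.39, 2.39, 3.14, 3.14, 3.14, 3.14].

### API

Orientations are given as a unit quaternion [w, x, y, z].
In Python, from plant import reach, move_linear, move_j, command_gripper, pause, inverse_kinematics, read_state, grab_frame, calibration, MotionError, hand_in, tcp_to_grasp gives the robot as it stands. Calls block until the motion is done:
- reach(position, orientation): joint-space move of the TCP to a pose.
- move_linear(position, vel=0.15, attitude=None): straight line of the TCP; attitude=None keeps the orientation; vel is the mean speed in m/s.
- move_j(angles): joint-space move.
- command_gripper(opening, effort=None): finger opening in m; effort is the grip in N (None keeps the last); returns when the fingers have stopped.
- pause(seconds).
- inverse_kinematics(position, orientation): joint angles nearest the present ones, or None.
- read_state(): the state.
- grab_frame(name): name is "side" or "top" or "wrist"; returns the picture (400x640x3 uint8, red, green, blue); there is no depth.
- calibration(name): a dict with "mtx" (3x3 intrinsics, pixels), "view" (4x4, takes a point from world to camera coordinates); the wrist camera has in their place "mount" (4x4, takes a point from camera to tool coordinates, whose origin is the TCP and whose axes are the flange's). Camera axes: x right, y down, z forward; pixel columns grow to the right and rows downward; lengths in m; the calibration is good to about 2 mm. The wrist camera is an equidistant fisheye: a pixel r from the principal point sees the ray r / f radians off the axis. A picture is of the moment at which its call begins: read the wrist's pose just before it. calibration takes no time and is no camera call.
A pose or a line that the arm cannot do raises MotionError and nothing moves.
- hand_in(): hands the job in; it is judged then, once.
The state is a dict: "clock": time; "qpos": joint angles; "joint_velocities": joint speeds; "joint_efforts": joint torques, N m; "eef_pos": TCP position; "ee_rot": TCP orientation; "contact_force": force on the tool from outside, world axes, zero at the start; "ft_torque": the same for the moment, N m; "finger_gap": finger opening in m; "grip_force": force on a finger pad.
Only numpy, scipy, OpenCV 4.12 (cv2) and the standard library are available. Lean on these libraries where they do the work, as an engineer would, in place of code of your own. Each camera call takes 0.05 s, during which the arm holds its last target. There are 200 camera calls.

### The job

Move the spray bottle and the mug of trim tools out of the way onto the ribbed rubber mat, fetch the squeegee from behind them and stand it, blade still up, centred lengthwise in the shallow dark steel tray, and only then put the bottle and the mug back, each centred on the cork coaster it came from. Leave the squeegee alone until both the bottle and the mug stand on the mat, keep those two upright throughout, and do not shift the tin, the jar or the tape roll.

Things in the scene. Friction and masses are not known exactly. Their poses are not given: they have to be found in the camera images.
- bottle_head (a point): Empty white spray bottle, 164 mm tall, standing upright; round body 60 mm in diameter up to 95 mm, then a narrowing shoulder. This point is the centre of its trigger head, 146 mm above the bottle's underside and on its axis. The head is a box 26 mm wide along the bottle's y, 36 mm high, reaching 24 mm to +x and 32 mm to -x of this point, with a nozzle 12 mm further to -x; it is the place to grip from above, across its 26 mm width. 120 g. z is up.
- mug_center (a point): White ceramic mug holding short plastic trim tools (stuck fast in it). Point on the mug's axis, 50 mm above its underside. Mug wall 64 mm outside diameter, rim 35 mm above this point (85 mm tall); the tools stick out to 50 mm above this point, within the mug's outline. Handle towards the mug's own -x, reaching 60 mm from the axis, so grip the outside of the wall from above along the mug's y, about 15 to 20 mm above this point. About 0.32 kg. z is up.
- squeegee_center (a point): Yellow hand squeegee standing on its grip with the hard silicone edge up, behind (beyond, as seen from the robot) the bottle and the mug, 12 to 16 mm from them. Point at its centre, 30 mm above its underside, 60 mm tall in all. The grip block is 140 mm long (own y), 32 mm thick (own x) and 38 mm high; the blade above it is 6 mm thick. Grip the block across its thickness. 140 g.
- pad_left: Round cork coaster fixed to the shelf, 80 mm in diameter, 3 mm thick, origin at the centre of its underside; the left one (+y) of the two. At the start either the bottle or the mug stands centred on it, the other one on the other coaster.
- pad_right: The same, the right one of the two cork coasters, 110 mm from the other, centre to centre.
- mat: Ribbed black rubber mat fixed to the shelf, 230 mm (own x) by 120 mm (own y), 4 mm thick, origin at the centre of its underside. Empty at the start; room for the bottle and the mug side by side, 60 mm either way of the centre along its x.
- tray: Shallow open dark steel tray fixed to the shelf, 190 mm (own x) by 76 mm (own y) outside, walls 4 mm thick and 8 mm high overall, floor 4 mm thick, origin at the centre of its underside. Empty at the start; the squeegee's length goes along its x.
- tin_center (a point): Bystander: flat steel tin, 71 mm in diameter, 44 mm tall, loose; point half-way up on its axis. To be left alone.
- jar_center (a point): Bystander: lidded jar, 72 mm in diameter, 90 mm tall, loose; point half-way up on its axis. To be left alone.
- tape_center (a point): Bystander: roll of tape lying flat, 96 mm in diameter, 45 mm tall, loose; point half-way up on its axis. To be left alone.
Things that resemble listed ones, but are neither listed nor needed, are in the scene too. There is more than one size of the part that bears bottle_head; the job needs the larger.

How it is judged:
On the way, in this order (a step that is already met when the one before it is completed fails the run):
1. the bottle and the mug both stand released on the rubber mat, the squeegee still where it was (x of bottle_head in the frame of mat between -0.115 and 0.115 m and y of bottle_head in the frame of mat between -0.06 and 0.06 m and z of bottle_head in the frame of mat below 0.158 m and angle between each of bottle_head, mug_center's own z axis and vertical below 0.12 rad and x of mug_center in the frame of mat between -0.115 and 0.115 m and y of mug_center in the frame of mat between -0.06 and 0.06 m and z of mug_center in the frame of mat below 0.062 m and contact force between the fingers and bottle below 0.2 N and contact force between the fingers and mug below 0.2 N and distance of squeegee_center from where it was at the start of the episode below 0.02 m), for 0.2 s.
2. the squeegee stands released in the tray, while the bottle and the mug are still on the mat (x of squeegee_center in the frame of tray between -0.015 and 0.015 m and y of squeegee_center in the frame of tray between -0.015 and 0.015 m and z of squeegee_center in the frame of tray below 0.042 m and angle between each of squeegee_center, bottle_head, mug_center's own z axis and vertical below 0.12 rad and angle between the y axis of squeegee_center and the x axis of tray, either way round below 0.2 rad and contact force between the fingers and squeegee below 0.2 N and x of bottle_head in the frame of mat between -0.115 and 0.115 m and y of bottle_head in the frame of mat between -0.06 and 0.06 m and z of bottle_head in the frame of mat below 0.158 m and x of mug_center in the frame of mat between -0.115 and 0.115 m and y of mug_center in the frame of mat between -0.06 and 0.06 m and z of mug_center in the frame of mat below 0.062 m), for 0.2 s.
At the end, for the whole second after the job is handed in: The squeegee stands blade up in the tray, its centre within 15 mm of the tray's along and across it and its length within 0.2 rad of the tray's; the bottle and the mug stand upright (0.1 rad), each within 15 mm of where it stood at the start; all at rest and released (x of squeegee_center in the frame of tray between -0.015 and 0.015 m and y of squeegee_center in the frame of tray between -0.015 and 0.015 m and z of squeegee_center in the frame of tray below 0.042 m and angle between squeegee_center's own z axis and vertical below 0.12 rad and angle between the y axis of squeegee_center and the x axis of tray, either way round below 0.2 rad and distance of each of bottle_head, mug_center from where it was at the start of the episode below 0.015 m and angle between each of bottle_head, mug_center's own z axis and vertical below 0.1 rad and linear speed of each of bottle, mug, squeegee below 0.02 m/s and angular speed of each of bottle, mug, squeegee below 0.2 rad/s); the robot touches nothing.
It fails at once if the bottle or the mug tips over (more than 0.5 rad) (angle between any of bottle_head, mug_center's own z axis and vertical above 0.5 rad).
It fails at once if the tin, the jar or the tape roll is shifted by more than 20 mm (distance of any of tin_center, jar_center, tape_center from where it was at the start of the episode above 0.02 m).
It also fails if it takes over 128 s, if anything falls off the work surface, if the arm or the gripper's body presses on something with over 40 N, if the wrist force passes 120 N, or if a joint passes its speed limit or range.

## Working session

There is one attempt and no reset: what is moved stays moved. The work goes in short steps, each a Python script; the robot and the scene stay as the last script left them, time stands still between calls to the robot, and variables do not carry over. Pictures are saved under pics/ and viewed, at most 14 in all, crops included, and the job is handed in when it is done.

```bash
mkdir -p pics; ls
python3 - <<'E'
from plant import *
import cv2,numpy as np
for n in ("side","top"):
    cv2.imwrite(f"pics/{n}0.png",grab_frame(n)[:,:,::-1])
for n in ("side","top","wrist"):
    print(n,{k:np.round(v,4).tolist() for k,v in calibration(n).items()})
print(read_state(), tcp_to_grasp)
E
```

```text
pics
side {'mtx': [[435.1554, 0.0, 311.1349], [0.0, 435.1554, 203.2653], [0.0, 0.0, 1.0]], 'view': [[-0.9739, -0.2266, -0.0139, 0.5636], [-0.1146, 0.5436, -0.8315, 0.1497], [0.196, -0.8082, -0.5554, 0.991], [0.0, 0.0, 0.0, 1.0]]}
top {'mtx': [[429.6367, 0.0, 319.6936], [0.0, 429.6367, 200.2155], [0.0, 0.0, 1.0]], 'view': [[-0.0271, -0.9993, -0.026, 0.025], [-0.9844, 0.0312, -0.1733, 0.5763], [0.174, 0.0209, -0.9845, 0.9266], [0.0, 0.0, 0.0, 1.0]]}
wrist {'mtx': [[309.7069, 0.0, 316.6388], [0.0, 309.7069, 201.0352], [0.0, 0.0, 1.0]], 'mount': [[-0.0, -0.9628, -0.2703, 0.0747], [1.0, 0.0002, -0.0009, 0.0001], [0.001, -0.2703, 0.9628, -0.163], [0.0, 0.0, 0.0, 1.0]]}
{'clock': 0.1, 'qpos': array([-1.36310004e+00,  3.59430782e-01,  1.51126251e+00,  1.34044638e-05,
        1.27248969e+00, -1.15094041e-01]), 'joint_velocities': array([ 0.00011063, -0.00131044, -0.00287457,  0.00145157,  0.00058272,
        0.00171866]), 'joint_efforts': array([ 1.02823535e-03, -5.16355669e+01, -2.71406865e+01,  6.76299795e-02,
        2.75641365e-02, -2.49098747e-05]), 'eef_pos': array([ 0.19020819, -0.56843796,  0.22191843]), 'ee_rot': array([-7.94603855e-04,  9.87004053e-01,  1.60693394e-01, -3.04058290e-05]), 'contact_force': array([-0.53057408, -0.47205189, -0.09106537]), 'ft_torque': array([ 0.04578095,  0.01632181, -0.05144898]), 'grip_force': 0.0, 'finger_gap': 0.08758587568065401} 0.0187
```

View pics/top0.png

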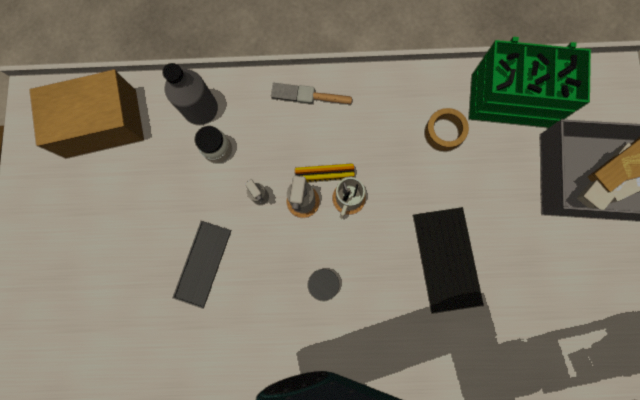

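View pics/side0.png

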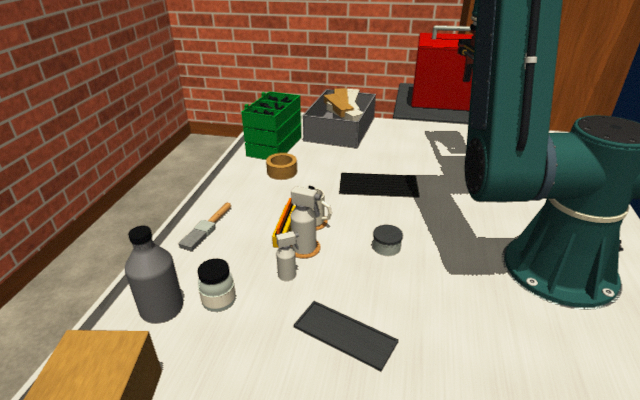

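The top view shows the tray at about (203,264), the mat at (448,260), the large bottle on the left coaster at (303,195), the mug on the right one at (350,193) and the squeegee behind them at (325,172). The small decoy bottle is at (257,192), the jar at (213,143), the tin at (324,284) and the tape roll at (448,128). Next I'll write helpers and take first measurements, then look with the wrist camera.

```bash
cat > h.py <<'E'
from plant import *
import cv2, numpy as np
from scipy.spatial.transform import Rotation as R
def RT(s): return R.from_quat(np.roll(s["ee_rot"],-1)).as_matrix()
def down(yaw):  # tool z down; tool y (closing line) at world angle yaw+90deg, tool x at angle yaw
    c,s=np.cos(yaw),np.sin(yaw)
    M=np.array([[c,s,0],[s,-c,0],[0,0,-1]])
    return np.roll(R.from_matrix(M).as_quat(),1)
def fixed_ray(n,px):
    c=calibration(n); V=np.array(c["view"]); K=np.array(c["mtx"])
    d=np.linalg.inv(K)@[px[0],px[1],1]; Rm=V[:3,:3]
    return -Rm.T@V[:3,3], Rm.T@d
def wrist_ray(px,s):
    c=calibration("wrist"); K=np.array(c["mtx"]); M=np.array(c["mount"])
    u=np.array([px[0]-K[0,2],px[1]-K[1,2]])/K[0,0]; r=np.linalg.norm(u)
    d=np.array([*(np.sin(r)*u/max(r,1e-9)),np.cos(r)])
    W=RT(s); return np.array(s["eef_pos"])+W@M[:3,3], W@M[:3,:3]@d
def onz(ray,z): o,d=ray; return (o+d*(z-o[2])/d[2])
def wshot(name=None):
    s=read_state(); im=grab_frame("wrist")
    if name: cv2.imwrite(f"pics/{name}.png",im[:,:,::-1])
    return s,im
def wproj(P,s):
    c=calibration("wrist"); K=np.array(c["mtx"]); M=np.array(c["mount"]); T=np.eye(4);T[:3,:3]=RT(s);T[:3,3]=s["eef_pos"]
    p=(np.linalg.inv(T@M)@[*P,1])[:3]; th=np.arctan2(np.hypot(p[0],p[1]),p[2]); q=p[:2]/max(1e-9,np.hypot(p[0],p[1]))
    return q*th*K[0,0]+K[:2,2]
E
python3 - <<'E'
from h import *
im=cv2.imread("pics/top0.png"); hsv=cv2.cvtColor(im,cv2.COLOR_BGR2HSV)
def box(mask,z,roi,name,ray=lambda p:fixed_ray("top",p)):
    m=np.zeros_like(mask);x0,y0,x1,y1=roi;m[y0:y1,x0:x1]=mask[y0:y1,x0:x1]
    c=max(cv2.findContours(m,0,1)[0],key=cv2.contourArea)[:,0]
    P=np.array([onz(ray(p),z)[:2] for p in c],np.float32)*1000
    r=cv2.minAreaRect(P); print(name,np.round(r[0],1),np.round(r[1],1),round(r[2],1),"px",cv2.minAreaRect(c)[0])
v=hsv[...,2]
box((v<45).astype(np.uint8),.004,(400,195,500,325),"mat")
box((v<95).astype(np.uint8),.008,(165,210,240,315),"tray")
box((v<110).astype(np.uint8),.044,(300,260,350,305),"tin")
org=((hsv[...,0]>4)&(hsv[...,0]<16)&(hsv[...,1]>110)).astype(np.uint8)
box(org,.003,(280,180,325,225),"padL"); box(org,.003,(328,180,375,225),"padR")
yel=((hsv[...,0]>=18)&(hsv[...,0]<35)&(hsv[...,1]>150)).astype(np.uint8)
box(yel,.05,(285,155,365,190),"sq")
for p in [(213,143),(448,128),(299,190),(257,190),(350,190)]: print(p,onz(fixed_ray("top",p),.05).round(3))
cv2.imwrite("pics/topc.png",cv2.resize(im[130:320,160:500],None,fx=2.3,fy=2.3,interpolation=cv2.INTER_CUBIC))
E
```

```text
mat [ 437.6 -281.8] [226.4 118.1] 6.9 px (447.9521789550781, 259.97314453125)
tray [443.8 286.9] [ 77.4 188.1] 70.6 px (202.1021728515625, 263.7189636230469)
tin [390.7   3.7] [66.7 73.2] 43.1 px (324.0000305175781, 283.5000305175781)
padL [578.6  23.3] [22.  60.1] 67.5 px (313.74261474609375, 203.26885986328125)
padR [554.2 -55.5] [5.  6.8] 43.3 px (347.25, 212.25)
sq [633.3 -12.8] [ 17.6 119.6] 2.3 px (328.12945556640625, 175.8121795654297)
(213, 143) [0.721 0.255 0.05 ]
(448, 128) [ 0.738 -0.295  0.05 ]
(299, 190) [0.602 0.055 0.05 ]
(257, 190) [0.605 0.151 0.05 ]
(350, 190) [ 0.598 -0.062  0.05 ]
```

View pics/topc.png

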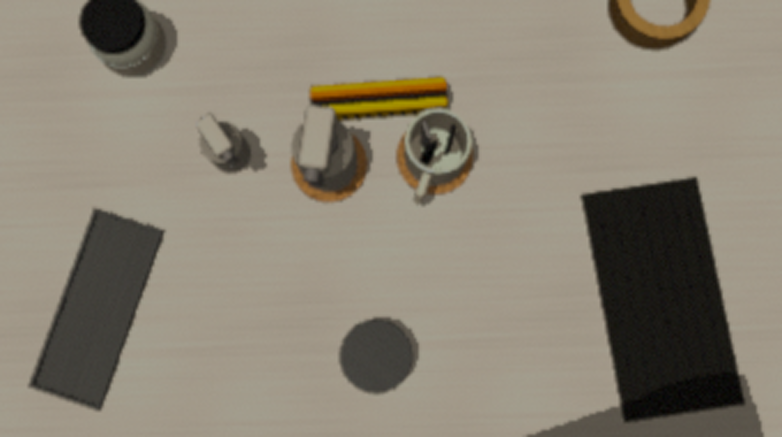

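The crop confirms that the bottle is on the left coaster with its nozzle towards the robot, and that the mug is on the right with its handle towards the robot and slightly left. I'll look closer with the wrist camera.

Run:
```python
from h import *
move_linear([0.19,-0.569,0.36])
reach([0.66,0.0,0.34],down(0.0)); pause(.3)
s,im=wshot("w1"); print(s["eef_pos"],s["qpos"],s["clock"])
```

```text
[ 6.59989509e-01 -4.26135456e-04  3.40035220e-01] [-1.05192721e-01  3.73944448e-01  1.20098218e+00 -6.72776240e-05
  1.56660210e+00  1.46620494e+00] 4.075
```

View pics/w1.png

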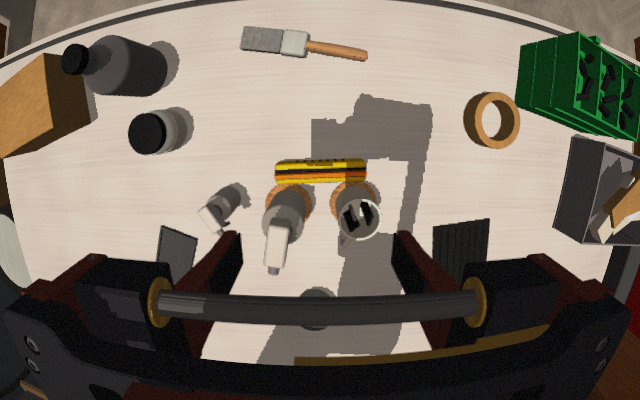

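The wrist view shows the squeegee at (321,171), the bottle head top around (277,247), the mug rim around (360,220), the decoy bottle at (215,215) and the two coasters at (290,200) and (353,195). I'll zoom in on both views to pick pixels.

Run:
```python
import cv2,numpy as np
a=cv2.imread("pics/w1.png")[150:280,190:400]; b=cv2.imread("pics/top0.png")[155:220,240:375]
a=cv2.resize(a,(798,494),interpolation=cv2.INTER_CUBIC); 
cv2.imwrite("pics/w1c.png",a)
```

```text
(no output)
```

View pics/w1c.png

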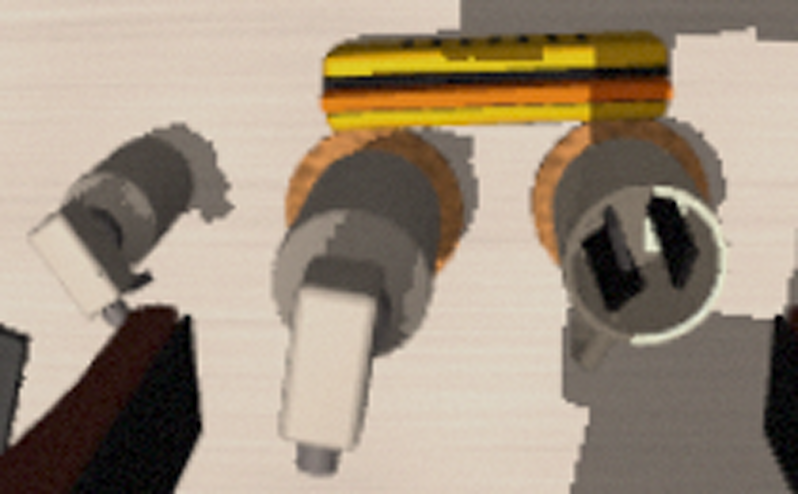

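Run:
```python
from h import *
from scipy.optimize import least_squares
reach  # pose of w1
s={"eef_pos":read_state()["eef_pos"],"ee_rot":read_state()["ee_rot"]}
f=lambda p,z:onz(wrist_ray((p[0]/3.8+190-.5+.13,p[1]/3.8+150-.5+.13),s),z)[:2]*1000
def circ(pts,z,r):
    P=np.array([f(p,z) for p in pts]); g=least_squares(lambda c:np.hypot(*(P-c[:2]).T)-r,P.mean(0)); 
    print(g.x.round(1),"res",g.fun.round(1)); return g.x
L=circ([(287,200),(300,160),(345,132),(445,165),(462,200),(437,270)],.003,40)
Rr=circ([(531,200),(545,155),(690,150),(709,195),(553,268)],.003,40)
print("sep",np.hypot(*(L-Rr)))
circ([(565,264),(725,264),(645,186),(645,343),(700,207),(700,320)],.088,32)
c=np.array([f(p,.167) for p in [(298,287),(375,295),(357,450),(281,438)]]); print("head",c.round(1).tolist(),c.mean(0),"w,l",np.linalg.norm(c[0]-c[1]),np.linalg.norm(c[1]-c[2]))
d=c[:2].mean(0)-c[2:].mean(0); print("yaw",np.degrees(np.arctan2(d[1],d[0])),"axis",c.mean(0)+4*d/np.linalg.norm(d))
a,b=f((333,130),.038),f((668,118),.038); print("sq front",a,b,np.linalg.norm(a-b),np.degrees(np.arctan2(*(a-b)[::-1])))
a,b=f((322,93),.06),f((672,82),.06); print("blade",a,b,(a+b)/2,np.linalg.norm(a-b))
h=f((588,355),.045); print("handle",h)
t=lambda p,z:onz(fixed_ray("top",(p[0]/2.3+160-.28,p[1]/2.3+130-.28)),z)[:2]*1000
print("top: mug",t((439,144),.088),"head",[t(p,.167).round(0).tolist() for p in [(310,107),(333,107),(325,167),(302,165)]])
```

```text
[585.4  49.3] res [-1.1  0.3 -0.8 -0.5  0.4 -1.4]
[589.1 -60.4] res [-0.5  0.9  0.2  0.7  1. ]
sep 109.7423200989629
[590.1 -60.3] res [-2.1 -0.9 -0.5 -1.  -1.1 -0.6]
head [[611.1, 56.8], [608.7, 33.1], [555.0, 40.7], [558.9, 65.4]] [583.41354391  49.00035346] w,l 23.830470089326127 54.22845557604155
yaw -8.72356201046072 axis [587.36727031  48.39368422]
sq front [631.65234387  61.17867538] [636.70061393 -75.08957835] 136.36173218838894 92.12164128101197
blade [651.15790115  62.13344232] [655.53445455 -72.62577702] [653.34617785  -5.24616735] 134.83026891715033
handle [535.65738429 -44.33066097]
top: mug [585.61245851 -60.8535186 ] head [[607.0, 55.0], [606.0, 35.0], [553.0, 43.0], [556.0, 63.0]]
```

The measurements agree with each other: coaster spacing 109.7 mm, and both bottle and mug within 2 mm of their coaster centres. The bottle goes first.

```bash
cat >> h.py <<'E'
MAT=np.array([.4376,-.2818]); MY=np.radians(6.9); U=np.array([np.cos(MY),np.sin(MY)])
B0=np.array([.5865,.0487]); BY=np.radians(-8.7); B1=MAT-.06*U
M0=np.array([.5893,-.0603]); M1=MAT+.06*U
def st(t): s=read_state(); print(t,"t",round(s["clock"],1),"gap",round(s["finger_gap"],4),"F",round(s["grip_force"],1),"cf",s["contact_force"].round(1),"p",s["eef_pos"].round(4))
def carry(p0,y0,z0,p1,y1,z1,effort,zt=.32,og=.088,orel=.088):
    reach([*p0,zt],down(y0)); command_gripper(og)
    move_linear([*p0,z0+.05],vel=.25); move_linear([*p0,z0],vel=.08); st("at")
    command_gripper(0.0,effort); st("grip")
    move_linear([*p0,z0+.02],vel=.06); st("lift"); move_linear([*p0,zt],vel=.2)
    move_linear([*p1,zt],vel=.25,attitude=down(y1)); st("over")
    move_linear([*p1,z1+.03],vel=.2); move_linear([*p1,z1],vel=.04); st("down")
    command_gripper(orel); pause(.2); move_linear([*p1,z1+.05],vel=.1); st("rel"); move_linear([*p1,zt],vel=.25)
E
python3 - <<'E'
from h import *
for p,y,z in [(B1,MY,.135),(B1,MY,.32),(M1,MY,.05)]: print(inverse_kinematics([*p,z],down(y)))
carry(B0,BY,.134,B1,MY,.1355,12)
cv2.imwrite("pics/top1.png",grab_frame("top")[:,:,::-1])
E
```

```text
[-7.98021465e-01  2.89555679e-01  1.87577338e+00 -4.44089210e-16
  9.76263596e-01  6.52347144e-01]
[-7.98021465e-01  9.49370574e-02  1.62044668e+00 -4.44089210e-16
  1.42620892e+00  6.52347144e-01]
[-6.26230341e-01  5.21285187e-01  1.74928578e+00 -4.44089210e-16
  8.71021691e-01  8.24138267e-01]
at t 6.3 gap 0.088 F 0.0 cf [-0.3 -0.4 -0.2] p [0.5868 0.0487 0.1343]
grip t 7.2 gap 0.026 F 12.0 cf [ 0.1 -0.1 -0.5] p [0.5865 0.0487 0.1339]
lift t 7.7 gap 0.0264 F 12.0 cf [ 0.8 -0.1 -1.6] p [0.5868 0.0487 0.1546]
over t 10.4 gap 0.0258 F 12.0 cf [ 0.2  0.3 -1.5] p [ 0.3783 -0.2883  0.3199]
down t 12.3 gap 0.0257 F 12.0 cf [ 0.6 -1.5 -1.5] p [ 0.3781 -0.2891  0.1355]
rel t 14.2 gap 0.088 F 0.0 cf [ 0.3  0.4 -0.4] p [ 0.3778 -0.2888  0.1852]
```

View pics/top1.png

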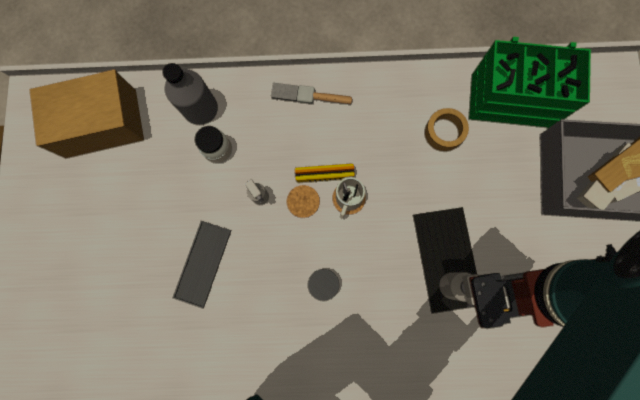

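The bottle stands on the near half of the mat at about (460,288), and the left coaster is clear. The mug is next.

Run:
```python
from h import *
carry(M0,-.28,.0515,M1,MY,.0528,28)
reach([.5,-.05,.36],down(0)); pause(.2)
s,im=wshot("w2"); print(np.r_[s["eef_pos"],s["clock"]])
im=grab_frame("top"); cv2.imwrite("pics/top2.png",im[:,:,::-1])
hsv=cv2.cvtColor(im,cv2.COLOR_RGB2HSV); org=((hsv[...,0]>4)&(hsv[...,0]<16)&(hsv[...,1]>110)).astype(np.uint8)
for c in cv2.findContours(org,0,1)[0]:
    (x,y),r=cv2.minEnclosingCircle(c)
    if 12<r<24: print((x,y),r,onz(fixed_ray("top",(x,y)),.003).round(4))
```

```text
at t 18.1 gap 0.0878 F 0.0 cf [ 0.1  0.4 -0.3] p [ 0.5895 -0.0603  0.0516]
grip t 18.6 gap 0.0648 F 28.0 cf [-0.2 -2.7  4.6] p [ 0.5896 -0.0607  0.0519]
lift t 19.1 gap 0.0646 F 28.0 cf [-0.6  0.5 -3.3] p [ 0.5895 -0.0602  0.0719]
over t 21.6 gap 0.0647 F 28.0 cf [-0.3  0.6 -3.8] p [ 0.4972 -0.2738  0.3196]
down t 23.8 gap 0.0647 F 28.0 cf [-2.   1.7  4.4] p [ 0.4967 -0.2743  0.0529]
rel t 25.2 gap 0.088 F 0.0 cf [-0.3  0.6 -0.3] p [ 0.497  -0.2745  0.1027]
[ 0.50007875 -0.05122655  0.35943142 27.35      ]
(334.0, 205.5) 17.44286346435547 [ 0.5714 -0.0246  0.003 ]
```

View pics/w2.png

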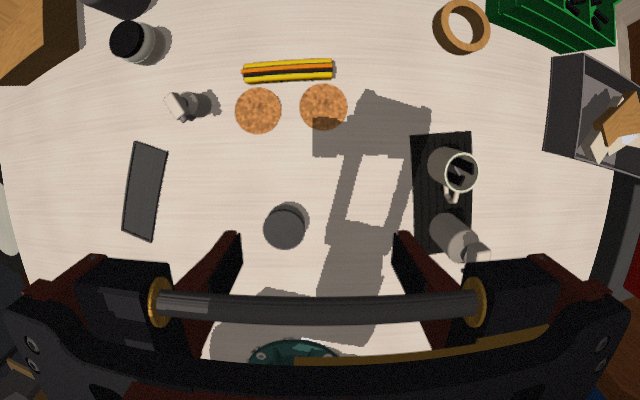

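Both objects stand upright on the mat, the mug at (455,170) and the bottle at (460,240), and both coasters are clear at (258,110) and (323,107). Now I'll go above the squeegee.

Run:
```python
from h import *
im=cv2.imread("pics/w2.png"); s=read_state()
hsv=cv2.cvtColor(im,cv2.COLOR_BGR2HSV)
def cont(mask,roi):
    m=np.zeros(mask.shape,np.uint8);x0,y0,x1,y1=roi;m[y0:y1,x0:x1]=mask[y0:y1,x0:x1]
    return max(cv2.findContours(m,0,1)[0],key=cv2.contourArea)[:,0]
w=lambda c,z,s:np.array([onz(wrist_ray(p,s),z)[:2] for p in c],np.float32)*1000
org=(hsv[...,0]>3)&(hsv[...,0]<17)&(hsv[...,1]>80)
for roi in [(230,84,285,140),(292,80,350,140)]:
    print("pad",cv2.minEnclosingCircle(w(cont(org,roi),.003,s)))
print("tray",cv2.minAreaRect(w(cont(hsv[...,2]<100,(112,135,175,250)),.008,s)))
reach([.651,-.006,.22],down(np.radians(92.1))); pause(.2)
s,im=wshot("w3"); print(s["eef_pos"],s["clock"])
```

```text
pad ((586.3887939453125, 48.80805969238281), 40.2509765625)
pad ((590.830078125, -60.9656982421875), 40.174861907958984)
tray ((446.23699951171875, 286.4045104980469), (79.5587158203125, 191.96026611328125), 70.55472564697266)
[ 0.65103156 -0.00622877  0.22072837] 28.9833
```

View pics/w3.png

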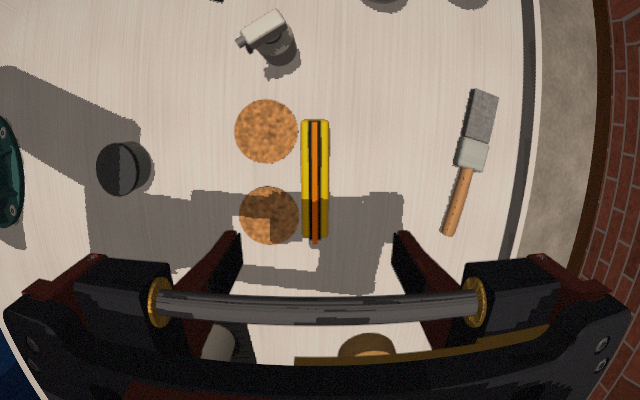

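The squeegee lies at column 315, rows 120–238, between the finger planes and aligned with the tool. I'll measure it from here, grasp it and place it.

Run:
```python
from h import *
im=cv2.imread("pics/w3.png"); s=read_state(); hsv=cv2.cvtColor(im,cv2.COLOR_BGR2HSV)
m=np.zeros(hsv.shape[:2],np.uint8); roi=hsv[100:260,285:345]
m[100:260,285:345]=(roi[...,0]>=18)&(roi[...,0]<35)&(roi[...,1]>150)
c=np.vstack([k[:,0] for k in cv2.findContours(m,0,1)[0] if len(k)>8])
P=np.array([onz(wrist_ray(p,s),.038)[:2] for p in c],np.float32)*1000
(cx,cy),wh,a=cv2.minAreaRect(P); print((cx,cy),wh,a)
ang=a if wh[0]>wh[1] else a+90
ang=(ang-2.1)%180 + 2.1
assert abs(ang-92)<4 and abs(cx-651)<5 and abs(cy+6)<6 and max(wh)>130
S0=np.array([cx,cy])/1000; T=np.array([.4453,.2867])
carry(S0,np.radians(ang),.008,T,np.radians(160.6),.0125,20,zt=.22)
reach([.43,.27,.36],down(np.radians(70.6))); pause(.2)
s,im=wshot("w4"); print(np.r_[s["eef_pos"],s["clock"]])
```

```text
(649.4002075195312, -4.256996154785156) (31.221752166748047, 136.55076599121094) 1.9815620183944702
at t 31.1 gap 0.088 F 0.0 cf [-0.7 -0.3  0.3] p [ 0.6495 -0.0043  0.0079]
grip t 32.0 gap 0.0316 F 20.0 cf [-0.8 -0.6  0.3] p [ 0.6493 -0.0042  0.008 ]
lift t 32.5 gap 0.032 F 20.0 cf [-1.  -0.3 -2.2] p [ 0.6499 -0.0043  0.0287]
over t 35.1 gap 0.0321 F 20.0 cf [-0.3 -0.2 -1.3] p [0.4459 0.286  0.2199]
down t 37.1 gap 0.032 F 20.0 cf [ 0.6 -0.1 -1.2] p [0.4453 0.2867 0.0123]
rel t 38.9 gap 0.0878 F 0.0 cf [-0.1 -0.5  0.2] p [0.4452 0.2866 0.0624]
[ 0.42985715  0.26996475  0.35944095 41.2667    ]
```

View pics/w4.png

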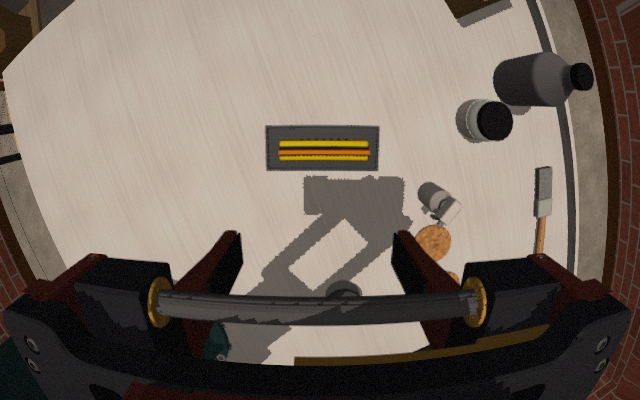

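The squeegee stands upright and centred in the tray, at (323,150) against the tray's (322,148). I'll compute that check, then return the mug and the bottle by reversing their moves.

Run:
```python
from h import *
im=cv2.imread("pics/w4.png"); s=read_state(); hsv=cv2.cvtColor(im,cv2.COLOR_BGR2HSV)
def rect(mask,z):
    m=np.zeros(mask.shape,np.uint8); m[118:175,258:388]=mask[118:175,258:388]
    c=np.vstack([k[:,0] for k in cv2.findContours(m,0,1)[0] if len(k)>8])
    return cv2.minAreaRect(np.array([onz(wrist_ray(p,s),z)[:2] for p in c],np.float32)*1000)
print("tray",rect(hsv[...,2]<105,.008)); print("sq",rect((hsv[...,0]>=18)&(hsv[...,0]<35)&(hsv[...,1]>150),.042))
carry(M1,MY,.0528,M0,-.28,.0521,28)
carry(B1,MY,.1355,B0,BY,.1346,12)
reach([.66,0,.34],down(0)); pause(.2)
s,im=wshot("w5"); print(np.r_[s["eef_pos"],s["clock"]])
cv2.imwrite("pics/w5c.png",cv2.resize(im[150:280,190:400,::-1],(798,494),interpolation=cv2.INTER_CUBIC))
im=grab_frame("side"); cv2.imwrite("pics/side5.png",im[:,:,::-1])
```

```text
tray ((445.9832763671875, 288.17132568359375), (76.18090057373047, 188.8622283935547), 70.85774230957031)
sq ((447.7976379394531, 288.108154296875), (33.48773956298828, 139.38233947753906), 70.78009796142578)
at t 45.3 gap 0.0878 F 0.0 cf [ 0.2 -0.3 -0.5] p [ 0.4974 -0.2748  0.053 ]
grip t 45.8 gap 0.0649 F 28.0 cf [-0.6  1.9  3.2] p [ 0.4973 -0.2746  0.0532]
lift t 46.3 gap 0.0647 F 28.0 cf [-0.9  0.4 -3. ] p [ 0.4973 -0.2748  0.0732]
over t 48.8 gap 0.0644 F 28.0 cf [ 0.6 -0.8 -2.9] p [ 0.5888 -0.0609  0.3195]
down t 51.0 gap 0.0647 F 28.0 cf [-2.3  0.3  3.6] p [ 0.5888 -0.0602  0.0522]
rel t 52.4 gap 0.0876 F 0.0 cf [-1.2 -0.2 -0.7] p [ 0.5891 -0.0603  0.102 ]
at t 56.3 gap 0.0876 F 0.0 cf [ 0.2 -0.9 -0. ] p [ 0.3784 -0.2894  0.1359]
grip t 57.3 gap 0.026 F 12.0 cf [ 0.2 -0.4 -1.1] p [ 0.378  -0.289   0.1355]
lift t 57.8 gap 0.0257 F 12.0 cf [-0.4  1.2 -0.8] p [ 0.3783 -0.2893  0.156 ]
over t 60.5 gap 0.0261 F 12.0 cf [-0.9 -0.7 -1. ] p [0.586  0.0479 0.32  ]
down t 62.3 gap 0.0257 F 12.0 cf [-0.2 -0.  -1.4] p [0.5865 0.0487 0.1344]
rel t 64.2 gap 0.0877 F 0.0 cf [ 0.2 -1.1 -0.7] p [0.5862 0.0487 0.1844]
[6.58619882e-01 7.89149055e-04 3.38852293e-01 6.55500000e+01]
```

View pics/w5c.png

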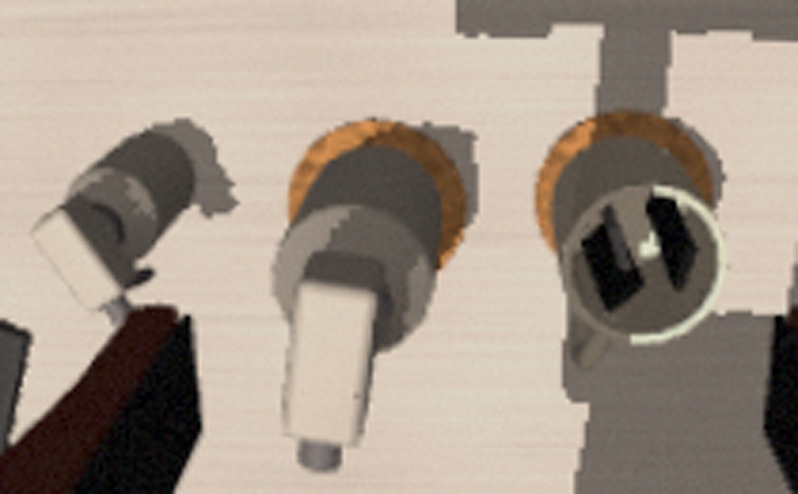

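View pics/side5.png

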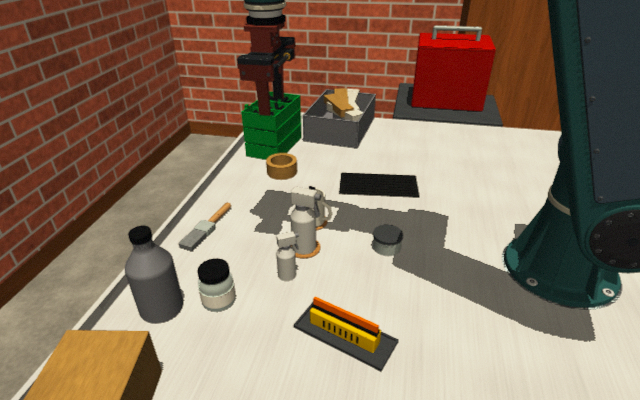

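The bottle head (328,365) and the mug rim (645,264) sit at the same pixels as at the start, within about 2 px of the crop. The side view shows the squeegee blade up in the tray at (345,330), the mat empty, the bystanders unmoved and the arm clear. I'll hand in.

```bash
python3 -c "
from plant import *
pause(.3); print(hand_in())"
```

```text
the job is handed in; nothing more can be done
None
```

I handed the job in at about 66 s of the 128 s allowed: the squeegee stands blade up in the tray, about 2 mm off centre, the bottle and mug are back on their own coasters at their starting camera positions, and the tin, jar and tape roll look unmoved; the hand-in returned no verdict.

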